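Turn the drained filter bowl mouth-up

ROBOT

A 6-joint arm with a two-finger parallel gripper is mounted at the origin on the work surface. World frame = base frame: x ahead of the robot, y to its left, z up, the work surface at z = 0. Lengths are in m, angles in rad, forces in N, time in s.
With the tool pointing down it reaches from about 0.4 to 0.825 m from the base axis. Payload 7 kg.
Tool frame: the origin (TCP) lies at the centre of the arm's flange, where the gripper is bolted on; the fingertips stand 178 mm ahead of it and the grasp point (between the pads) lies ahead of it (tcp_to_grasp is the z of the grasp point in the tool frame, in m); z points along the fingers, x is the direction in which the jaws open and shut, and the axes are right-handed (so a half turn about z gives the same grasp; the last joint's range is limited). The gripper opens to 88 mm and grips with 3 to 60 N. Pads are 19 mm wide; open, the fingers measure 130 mm over their backs; the gripper's body (78 mm by 193 mm) begins 47 mm behind the grasp point.
Start: joints at [1.503, 0.359, 0.012, 0, -1.224, -0.288], TCP at [0.235, 0.633, 0.405] pointing down, gripper open.
Joint ranges: [-3.07, 3.07], [-1.43, 2.12], [-1.02, 1.25], [-3.03, 1.67], [-3.05, -0], [-3.03, 3.03]. Speed limits (rad/s): [2.39, 2.39, 3.01, 3.14, 3.14, 3.14].

INTERFACE

Orientations are given as [roll, pitch, yaw] about the fixed x, y, z axes, in that order (R = Rz(yaw) Ry(pitch) Rx(roll)).
In Python, from station import get_state, grab_frame, job_done, tcp_to_grasp gives the robot as it stands.
- The arm moves only by the tool drive_tool, never from a script. Its argument "moves" is a list of rows, each a list of 7 numbers: the shift along the tool's x, y, z in mm, then the turn, a rotation vector about the tool's x, y, z in degrees, then the closure, from -1 (fully open) to 1 (shut), so that 0 is half open. In form: [[dx, dy, dz, ax, ay, az, claw], ...]. A call has 1 to 12 rows; each row is the pose to reach, as a shift and turn from the pose commanded when the call began, along the tool's axes at that moment; what a row does not reach only later rows make up. A row lasts 1/8 s, in which the tool goes at most 62.5 mm and 10.7 degrees, less where a joint would pass 70% of its speed; a pose out of reach is approached as far as the arm can. A call with a gripper value outside its range is refused whole. The fingers move at their own pace and stop on an object; "grip_force" is the grip in N (left out, the last holds). Time passes only in rows, so rows that repeat a pose let the fingers close. It gives the time, the measured TCP pose, the force and the opening at its end, in the units of the state.
- get_state(): the state, without advancing time (a new reading comes with each control period).
- grab_frame(name): name is "side" or "top" or "wrist"; returns a dict with "img" (480x640x3 uint8, red, green, blue), "range_z" (480x640 float32, m along the optical axis (not along the pixel's ray), 0 where there is no reading), "fovy" (degrees; the focal length in pixels is half the picture's height over the tangent of half this angle, whatever the lens; pixels are square), "cx", "cy" (the principal point, pixels), "k1" (the pictures are not rectified: a ray, as slopes to the right and down, at radius r is drawn at 1 + k1 r^2 times it, then the intrinsics apply), "rvec" (rotation vector, rad) and "tvec" (3), from world to camera coordinates, as OpenCV has them. Camera axes: x right, y down, z forward; pixel columns grow to the right and rows downward; lengths in m; the calibration is good to about 2 mm. A picture is of the moment at which its call begins.
- job_done(): hands the job in, once; it reports no verdict.
The state is a dict: "t": time; "q": joint angles; "qd": joint speeds; "joint_efforts": joint torques, N m; "eef_pos": TCP position; "ee_rot": TCP orientation; "force": force on the tool from outside, world axes, zero at the start; "moment": the same for the moment, N m; "width": finger opening in m.
Only numpy, scipy, OpenCV 4.12 (cv2) and the standard library are available. Lean on these libraries where they do the work, as an engineer would, in place of code of your own. Each camera call takes 0.05 s, during which the arm holds its last target. There are 200 camera calls.

TASK

The washed eight-sided aluminium filter bowl has been draining mouth-down on the rubber mat. Turn it over and stand it mouth-up, wholly on the round rubber pad, ready for refitting; set it down gently, let go, and leave everything else on the bench where it is.

Things in the scene. Friction and masses are not known exactly. Their poses are not given: they have to be found in the camera images.
- bowl_center (a point): filter bowl, to be turned over: plain cast-aluminium octagonal cup, straight sides, 56 mm across flats (61 corners), 84 mm long, wall 4 mm, 0.22 to 0.45 kg; starts mouth-down on the mat. Point on its axis, 42 mm from either end. z runs from the open mouth to the closed end (up at first, down once mouth-up); x is square to one flat, the other flats follow every 45 degrees
- bowl_mouth (a point): centre of the bowl's open mouth, in the plane of its rim; axes as bowl_center. Laid on one of its flats, the bowl lies still without rolling, its axis 28 mm above the surface
- mat: black rubber drain mat, fixed, 180 x 160 mm (its x by y), 6 mm thick; origin at the centre of its underside, on the table top. It changes sides with the pad
- pad: round black rubber pad with a thin dark steel rim, fixed, 130 mm across, its flat top 10 mm above the table; origin at the centre of its underside, on the table top, z up
- dish: bystander: shallow round steel dish, mouth-up, 110 mm across, 35 mm high; origin at the centre of its underside
- spray: bystander: tall grey metal can, 64 mm across, 150 mm high; origin at the centre of its underside
- jar: bystander: grey screw-lid jar, 72 mm across, 90 mm high; origin at the centre of its underside
- wrench: bystander: steel wrench lying flat, 190 mm long; origin under the middle of it
- driver: bystander: screwdriver lying flat, 200 mm long; origin under the middle of it
- carton: bystander: cardboard carton, 70 x 110 x 60 mm; origin at the centre of its underside
- element: bystander: pleated paper filter element with black rubber end caps, 64 mm across, 70 mm high; origin at the centre of its underside
Things that resemble listed ones, but are neither listed nor needed, are in the scene too. What is shaped like the part that bears bowl_center but purple or yellow is not meant.

How it is judged:
At the end, for the whole second after the job is handed in: The bowl stands mouth-up (its axis within about 4 degrees of vertical), its foot on the pad's top (its centre 48 to 56 mm above the pad's underside) with its centre within 37 mm of the pad's centre, released and at rest (angle between bowl_center's own z axis and vertical above 3.07 rad and horizontal distance between bowl_center and pad below 0.037 m and z of bowl_center in the frame of pad between 0.048 and 0.056 m and linear speed of bowl below 0.02 m/s); the robot touches nothing.
It fails at once if the bowl is dropped or slammed on the pad (over 60 N between them) (contact force between bowl and pad above 60 N).
It fails at once if a bystander is moved by more than 30 mm (distance of any of dish, spray, jar, wrench, driver, carton, element from where it was at the start of the episode above 0.03 m).
It also fails if it takes over 70 s, if anything falls off the work surface, if the arm or the gripper's body presses on something with over 40 N, if the wrist force passes 120 N, or if a joint passes its speed limit or range.

## Working session

There is one attempt and no reset: what is moved stays moved. The work goes in short steps, Python scripts to look and compute and a tool call to move; the robot and the scene stay as the last step left them, time stands still between calls to the robot, and variables do not carry over. Pictures are saved under pics/ and viewed, about 8 in all and at most 12, crops included, and the job is handed in when it is done.

Besides the shell and the picture viewer there is one more tool, called after ">>>" as name(argument=value, ...) on one line, values as JSON. drive_tool: Moves the arm, as the interface text tells. Its arguments: {"type":"object","properties":{"moves":{"type":"array"},"grip_force":{"type":"number"}},"required":["moves"]}

```bash
mkdir -p pics; ls
cat > h.py <<'E'
import numpy as np, cv2
from scipy.spatial.transform import Rotation as R
from station import *
def deproj(f,u,v,z):
    fl=240/np.tan(np.radians(f["fovy"])/2)
    K=np.array([[fl,0,f["cx"]],[0,fl,f["cy"]],[0,0,1]])
    p=cv2.undistortPoints(np.array([[[u,v]]],float),K,np.array([f["k1"],0,0,0,0.]))[0,0]
    M=cv2.Rodrigues(np.array(f["rvec"],float))[0]
    return M.T@(np.array([p[0],p[1],1])*z-np.array(f["tvec"]))
def cloud(f):
    fl=240/np.tan(np.radians(f["fovy"])/2)
    K=np.array([[fl,0,f["cx"]],[0,fl,f["cy"]],[0,0,1]])
    v,u=np.mgrid[:480,:640]
    p=cv2.undistortPoints(np.stack([u,v],-1).reshape(-1,1,2).astype(float),K,np.array([f["k1"],0,0,0,0.]))[:,0]
    z=f["range_z"].reshape(-1,1)
    M=cv2.Rodrigues(np.array(f["rvec"],float))[0]
    P=(np.c_[p,np.ones(len(p))]*z-np.array(f["tvec"]).ravel())@M
    P[z[:,0]==0]=np.nan
    return P.reshape(480,640,3)
def save(n,img): cv2.imwrite("pics/"+n+".png",img[:,:,::-1])
E
python3 - <<'E'
from h import *
for n in("top","side"):
    f=grab_frame(n); save(n+"0",f["img"]); np.save(n+"0.npy",cloud(f)); print(n,f["fovy"],f["k1"],f["rvec"],f["tvec"])
print(tcp_to_grasp); print(get_state())
E
```

```text
pics
top 57.12624497741441 0.003950055558914129 [ 2.18405631 -2.17975555  0.08837812] [0.02404394 0.58409295 1.07101196]
side 50.77677131146144 -0.1263106490128276 [ 2.3378159  -0.45279474  0.16973374] [-0.52541309  0.20779462  0.95498411]
0.1593
{'t': 0.1, 'q': array([ 1.50307423e+00,  3.59321520e-01,  1.11569469e-02, -2.90877472e-04,
       -1.22407760e+00, -2.88092455e-01]), 'qd': array([-0.00091256, -0.0008019 ,  0.00138888,  0.00023691,  0.00148494,
        0.00154397]), 'joint_efforts': array([-1.12564299e-03, -5.84161949e+01,  2.93751526e+01,  7.01543123e+00,
        1.01447999e-02, -4.68070357e-05]), 'eef_pos': array([0.23508998, 0.63256362, 0.40381812]), 'ee_rot': array([-3.14144401e+00, -1.46395873e-03, -1.92671003e+00]), 'force': array([0.4297944 , 0.07439819, 0.08779058]), 'moment': array([-0.05334897, -0.01345802,  0.06576907]), 'width': 0.08738867333983431}
```

View pics/top0.png

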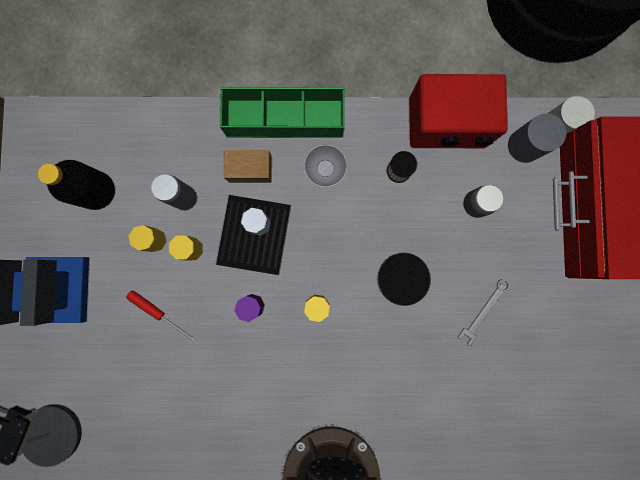

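View pics/side0.png

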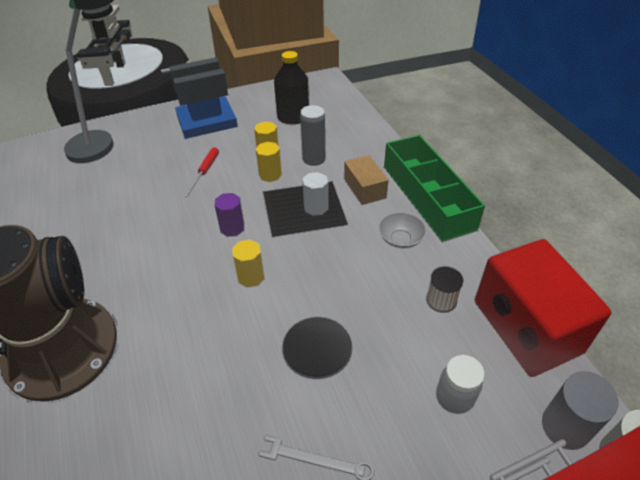

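The grey octagon on the mat is at top (254,221) and side (316,195). It could be confused with the yellow cups at top (143,238), (183,247) and (317,308), the purple cup at (249,308), and the round spray can at (165,188). The round black pad is at top (404,279). By the description I choose (254,221). Next I measure it and check it in a crop.

Run:
```python
from h import *
T=np.load("top0.npy");S=np.load("side0.npy")
for n,u,v in [("bowl",254,221),("pad",404,279),("mat",235,260),("spray",165,188),("dish",325,166),("carton",247,166),("pur",249,308),("yel",317,308),("yel2",183,247),("yel1",143,238),("jar",490,199),("elem",403,162),("wr",485,312),("table",350,230)]:
    print(n,T[v,u].round(4))
for n,u,v in [("bowl",316,181),("pad",317,347),("pur",228,202)]: print("side",n,S[v,u].round(4))
def fit(C,box,zlo,zhi):
    P=C[box[1]:box[3],box[0]:box[2]].reshape(-1,3); return P[(P[:,2]>zlo)&(P[:,2]<zhi)]
for nm,C,b in(("top",T,(225,195,285,250)),("side",S,(290,160,345,225))):
    P=fit(C,b,.08,.1); q=P[:,:2].astype(np.float32)
    print(nm,len(P),"med z",np.median(P[:,2]),"mean",q.mean(0),"circ",cv2.minEnclosingCircle(q),cv2.minAreaRect(q))
    hull=cv2.convexHull(q)[:,0]
    # octagon: support width vs angle
    a=np.radians(np.arange(0,45,3)); A=np.r_[a,a+np.pi/4,a+np.pi/2,a+3*np.pi/4]
    d=np.c_[np.cos(A),np.sin(A)]; w=np.ptp(hull@d.T,axis=0).reshape(4,-1).mean(0)
    print(dict(zip(np.degrees(a).round(),(w*1000).round(1))))
for nm,C,b in(("top",T,(370,245,440,315)),("side",S,(275,310,360,385))):
    P=fit(C,b,.005,.018);q=P[:,:2].astype(np.float32);print(nm,"pad",len(P),np.median(P[:,2]),cv2.minEnclosingCircle(q))
f=cv2.imread("pics/top0.png")[170:300,190:320]; g=cv2.imread("pics/side0.png")[140:270,210:340]
cv2.imwrite("pics/c1.png",np.hstack([cv2.resize(f,(400,400),interpolation=2),cv2.resize(g,(400,400),interpolation=2)]))
w=grab_frame("wrist"); save("w0",w["img"]); print(w["fovy"])
```

```text
bowl [0.6125 0.1824 0.0884]
pad [ 0.4766 -0.1816  0.0092]
mat [0.5232 0.2415 0.0044]
spray [0.6791 0.3718 0.1467]
dish [ 0.7647  0.0157 -0.    ]
carton [0.75   0.2057 0.0595]
pur [0.4106 0.1919 0.0834]
yel [0.411  0.0346 0.0857]
yel2 [0.5516 0.3485 0.0825]
yel1 [0.5722 0.4411 0.0863]
jar [ 0.6648 -0.3693  0.0931]
elem [ 0.7578 -0.1711  0.0712]
wr [ 0.3954 -0.3821  0.0074]
table [ 5.999e-01 -4.790e-02  3.000e-04]
side bowl [0.6151 0.1769 0.0904]
side pad [ 0.4751 -0.1877  0.0092]
side pur [0.4106 0.1943 0.0811]
top 481 med z 0.08853263850577828 mean [0.61467147 0.18251313] circ ((0.6145740747451782, 0.1835116595029831), 0.03005368635058403) ((0.6150005459785461, 0.18321557343006134), (0.05634867399930954, 0.055839505046606064), 77.3354721069336)
{np.float64(0.0): np.float64(58.0), np.float64(3.0): np.float64(58.3), np.float64(6.0): np.float64(58.6), np.float64(9.0): np.float64(58.8), np.float64(12.0): np.float64(58.8), np.float64(15.0): np.float64(58.6), np.float64(18.0): np.float64(58.3), np.float64(21.0): np.float64(57.9), np.float64(24.0): np.float64(57.5), np.float64(27.0): np.flo
[... 484 characters left out ...]
np.float64(61.3), np.float64(6.0): np.float64(61.3), np.float64(9.0): np.float64(61.2), np.float64(12.0): np.float64(61.1), np.float64(15.0): np.float64(61.0), np.float64(18.0): np.float64(60.7), np.float64(21.0): np.float64(60.4), np.float64(24.0): np.float64(59.9), np.float64(27.0): np.float64(59.5), np.float64(30.0): np.float64(59.2), np.float64(33.0): np.float64(59.2), np.float64(36.0): np.float64(59.9), np.float64(39.0): np.float64(60.4), np.float64(42.0): np.float64(60.9)}
top pad 2023 0.008626309728181134 ((0.4637831151485443, -0.17529645562171936), 0.08144024014472961)
side pad 3268 0.009793291816572534 ((0.4724081754684448, -0.1732492744922638), 0.0776119977235794)
68.40856636298727
```

View pics/c1.png

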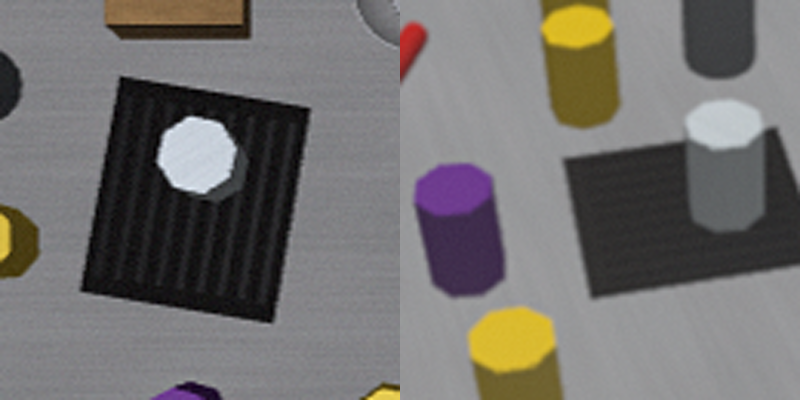

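The crop shows the choice is right: a plain grey octagonal cup, closed end up, alone on the ribbed mat. Its top is at z≈0.09 in both views, and its flat normals lie at −12°+45k.

The plan is to turn it in two 90° steps. I grip it with the tool tilted 45° pointing left, swing to 45° pointing right and lay it on a flat. Then I regrip and repeat, onto the pad.

```bash
cat >> h.py <<'E'
def tool(g,tilt,az,back=0,flip=1):
    """grasp point g at world pos, tool tilted tilt deg toward azimuth az; -> TCP pos, R"""
    t,a=np.radians([tilt,az]); z=np.array([np.sin(t)*np.cos(a),np.sin(t)*np.sin(a),-np.cos(t)])
    x=flip*np.array([-np.sin(a),np.cos(a),0]); 
    return np.array(g)-(tcp_to_grasp+back/1e3)*z, np.c_[x,np.cross(z,x),z]
def rel(p,Rt,cur=None):
    s=get_state(); p0,R0=(s["eef_pos"],R.from_euler("xyz",s["ee_rot"]).as_matrix()) if cur is None else cur
    print("shift mm",(R0.T@(p-p0)*1e3).round(1),"turn deg",np.degrees(R.from_matrix(R0.T@Rt).as_rotvec()).round(2))
E
python3 - <<'E'
from h import *
T=np.load("top0.npy")
im=cv2.imread("pics/top0.png"); g=im.max(2); m=np.zeros_like(g); m[245:315,370:440]=(g[245:315,370:440]<75)
n,l,st,c=cv2.connectedComponentsWithStats(m); k=1+st[1:,4].argmax(); q=T[l==k]; q=q[np.abs(q[:,2]-.009)<.006]
print("pad",len(q),st[k],np.nanmean(q,0),(np.nanmax(q,0)+np.nanmin(q,0))/2,np.nanmax(q,0)-np.nanmin(q,0))
p,Rt=tool([.6135,.1825,.066],45,78,back=90); print(p); rel(p,Rt)
E
```

```text
pad 2115 [ 378  253   53   53 2184] [ 0.47739758 -0.18152472  0.00845404] [ 0.47679813 -0.18191108  0.0089624 ] [0.12975512 0.12922019 0.01183107]
[0.57684897 0.01007046 0.24228172]
shift mm [ 464.2 -537.2  162.3] turn deg [-37.04 -31.98  77.06]
```

>>> drive_tool(moves=[[464,-537,162,-37,-32,77,-1],[464,-537,162,-37,-32,77,-1],[464,-537,162,-37,-32,77,-1],[464,-537,162,-37,-32,77,-1],[464,-537,162,-37,-32,77,-1],[464,-537,162,-37,-32,77,-1],[464,-537,162,-37,-32,77,-1],[464,-537,162,-37,-32,77,-1],[464,-537,162,-37,-32,77,-1],[464,-537,162,-37,-32,77,-1],[464,-537,162,-37,-32,77,-1],[464,-537,162,-37,-32,77,-1]], grip_force=25)

```text
t: 1.65
eef_pos: [0.5778, 0.0078, 0.2414]
ee_rot: [2.356, -0.0, 2.931]
force: [1.5, 1.7, 0.2]
width: 0.0877
```

Run:
```python
from h import *
w=grab_frame("wrist"); C=cloud(w); save("w1",w["img"]); s=get_state(); print(s["q"].round(3),s["eef_pos"].round(4),s["ee_rot"].round(3))
P=C.reshape(-1,3); ok=(np.abs(P[:,0]-.6135)<.05)&(np.abs(P[:,1]-.1825)<.05)&(P[:,2]>.083)&(P[:,2]<.097)
q=P[ok][:,:2].astype(np.float32); print(ok.sum(),np.median(P[ok][:,2]),q.mean(0),cv2.minEnclosingCircle(q),cv2.minAreaRect(q))
a=np.radians(np.arange(0,45,3)); A=np.r_[a,a+np.pi/4,a+np.pi/2,a+3*np.pi/4]
print((1e3*np.ptp(q@np.c_[np.cos(A),np.sin(A)].T,axis=0).reshape(4,-1).mean(0)).round(1))
rel(*tool([.6135,.1825,.066],45,78))
```

```text
[-0.028  0.403 -0.144 -0.911 -1.072  0.296] [0.5792 0.0047 0.2399] [ 2.358 -0.     2.93 ]
2962 0.09085857660014307 [0.6124144  0.17293815] ((0.6132931113243103, 0.1822071522474289), 0.03117244504392147) ((0.6143072843551636, 0.18222224712371826), (0.058376893401145935, 0.05621039494872093), 77.94629669189453)
[60.  60.4 60.6 60.7 60.7 60.5 60.1 59.7 59.1 58.5 57.9 57.5 58.  58.8
 59.5]
shift mm [ 3.6  5.2 91.7] turn deg [-0.12  0.09 -0.1 ]
```

View pics/w1.png

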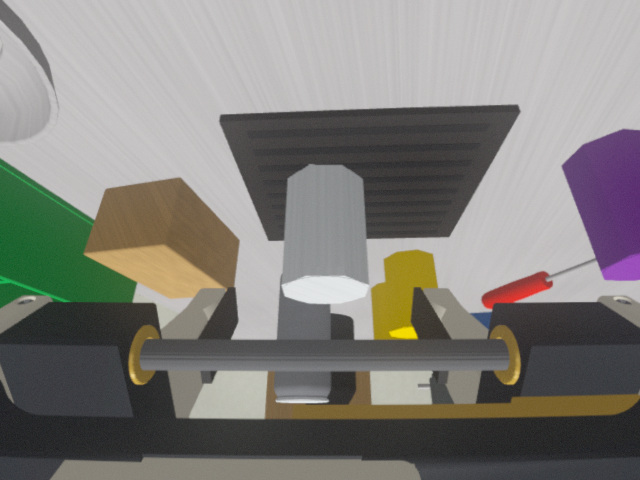

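The wrist view shows the bowl at (326,230) between the open fingers, and its position agrees with the first estimate. I'll advance part way and check whether the arm has settled.

>>> drive_tool(moves=[[0,0,15,0,0,0,-1],[0,0,30,0,0,0,-1],[0,0,30,0,0,0,-1],[0,0,30,0,0,0,-1]])

```text
t: 2.2
eef_pos: [0.5811, 0.0324, 0.2218]
ee_rot: [2.355, 0.001, 2.935]
force: [-0.2, 0.1, -0.2]
width: 0.0878
```

Run:
```python
from h import *
rel(*tool([.6137,.1824,.066],45,78)); s=get_state(); print(s["qd"].round(4),s["force"])
```

```text
shift mm [-0.8 -1.7 59.4] turn deg [ 0.06 -0.05  0.16]
[-0.0083 -0.0057  0.0064  0.0012 -0.0008  0.0006] [-0.18487169  0.13423931 -0.15467616]
```

>>> drive_tool(moves=[[-1,-1,20,0,0,0,-1],[-1,-1,40,0,0,0,-1],[-1,-1,52,0,0,0,-1],[-1,-1,59,0,0,0,-1],[-1,-1,59,0,0,0,-1],[-1,-1,59,0,0,0,1],[-1,-1,59,0,0,0,1],[-1,-1,59,0,0,0,1],[-1,-1,59,0,0,0,1],[-1,-1,59,0,0,0,1],[-1,-1,59,0,0,0,1],[-1,-1,59,0,0,0,1]], grip_force=25)

```text
t: 3.7
eef_pos: [0.5909, 0.0713, 0.1794]
ee_rot: [2.355, 0.002, 2.933]
force: [-0.1, -2.4, 4.3]
width: 0.0563
```

>>> drive_tool(moves=[[0,12,-12,0,0,0,1],[0,30,-30,0,0,0,1],[0,50,-50,0,0,0,1],[0,72,-72,0,0,0,1],[0,92,-92,0,0,0,1],[0,92,-92,0,0,0,1],[0,92,-92,0,0,0,1],[0,92,-92,0,0,0,1]], grip_force=40)

```text
t: 4.7
eef_pos: [0.5902, 0.0713, 0.3077]
ee_rot: [2.356, -0.002, 2.933]
force: [0.2, 0.5, -2.8]
width: 0.0555
```

Run:
```python
from h import *
s=get_state();print(s["eef_pos"],s["ee_rot"],s["force"],s["width"],s["q"].round(2))
gc=[.584,.018,.15]
p,Rt=tool(gc,-45,78); print(p); rel(p,Rt)
w=grab_frame("wrist"); save("w2",w["img"]);
```

```text
[0.59019257 0.07127233 0.30767209] [ 2.35583045e+00 -1.63103049e-03  2.93286225e+00] [ 0.19399091  0.5131513  -2.83977669] 0.05554449231340903 [ 0.1   0.32 -0.1  -0.88 -1.07  0.1 ]
[0.60741961 0.12818061 0.26264211]
shift mm [-5.1 10.  73.7] turn deg [ 9.002e+01 -1.000e-01  5.000e-02]
```

>>> drive_tool(moves=[[0,1,0,8,0,0,1],[-1,2,0,16,0,0,1],[-1,3,5,24,0,0,1],[-2,4,10,32,0,0,1],[-2,5,18,40,0,0,1],[-3,6,28,48,0,0,1],[-3,7,38,56,0,0,1],[-4,8,48,64,0,0,1],[-4,9,58,72,0,0,1],[-5,10,66,81,0,0,1],[-5,10,74,90,0,0,1],[-5,10,74,90,0,0,1]])

```text
t: 6.25
eef_pos: [0.6077, 0.1292, 0.2611]
ee_rot: [-2.356, -0.003, 2.934]
force: [-0.3, -0.8, -4.5]
width: 0.0557
```

>>> drive_tool(moves=[[0,0,0,0,0,0,1],[0,0,0,0,0,0,1],[0,0,0,0,0,0,1]])

```text
t: 6.62
eef_pos: [0.608, 0.128, 0.2649]
ee_rot: [-2.36, 0.002, 2.932]
force: [0.1, -0.8, -3.0]
width: 0.056
```

Run:
```python
from h import *
s=get_state();print(s["eef_pos"].round(4),s["ee_rot"].round(3),s["force"].round(1),s["width"],s["q"].round(2))
p,Rt=tool([.584,.018,.032],-45,78); rel(p,Rt)
f=grab_frame("side"); save("s2",f["img"])
```

```text
[0.608  0.128  0.2649] [-2.360e+00  2.000e-03  2.932e+00] [ 0.1 -0.8 -3. ] 0.055987335038687615 [ 0.64  0.54 -0.36  0.5  -1.34 -1.14]
shift mm [ 0.8 84.8 85.3] turn deg [ 0.21  0.08 -0.08]
```

View pics/s2.png

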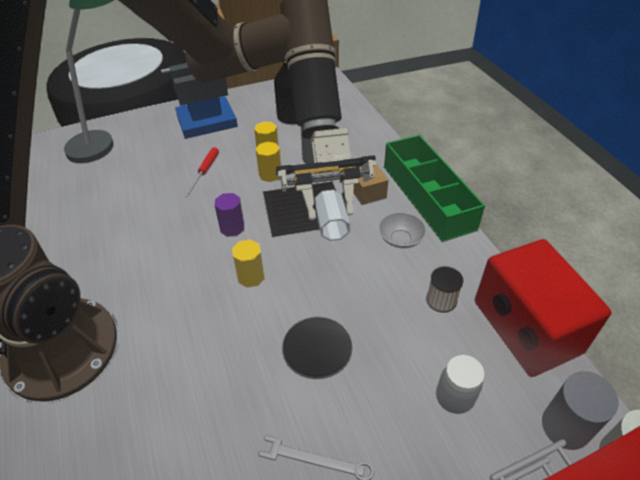

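The side view shows the bowl held level, mouth toward the right of the bench (335,225), with free table below. I'll lower it.

>>> drive_tool(moves=[[0,20,20,0,0,0,1],[0,42,42,0,0,0,1],[0,62,62,0,0,0,1],[0,74,74,0,0,0,1],[0,82,82,0,0,0,1],[0,84,84,0,0,0,1],[0,84,84,0,0,0,1],[0,84,84,0,0,0,1]])

```text
t: 7.68
eef_pos: [0.6083, 0.1287, 0.146]
ee_rot: [-2.358, 0.002, 2.933]
force: [-0.4, -0.9, -3.6]
width: 0.0558
```

>>> drive_tool(moves=[[0,1,1,0,0,0,1],[0,2,2,0,0,0,1],[0,2,2,0,0,0,1],[0,2,2,0,0,0,1]])

```text
t: 8.18
eef_pos: [0.6082, 0.1286, 0.1427]
ee_rot: [-2.357, 0.001, 2.933]
force: [-1.4, 1.7, 0.7]
width: 0.0556
```

Run:
```python
from h import *
s=get_state();M=R.from_euler("xyz",s["ee_rot"]).as_matrix();print(s["force"].round(1),"grasp",s["eef_pos"]+M[:,2]*tcp_to_grasp)
f=grab_frame("side"); save("s3",f["img"][150:300,260:460])
C=cloud(f).reshape(-1,3); ok=(abs(C[:,0]-.58)<.05)&(abs(C[:,1]+.01)<.06)&(C[:,2]>.01)&(C[:,2]<.075); print(ok.sum(),np.percentile(C[ok],[2,50,98],axis=0).round(4))
```

```text
[-1.4  1.7  0.7] grasp [0.58503437 0.01850638 0.02994034]
1431 [[ 0.5398 -0.0449  0.0123]
 [ 0.5761  0.0081  0.0498]
 [ 0.627   0.0462  0.07  ]]
```

Contact: the force rose by about 4 N and the grasp point is at z = 0.030. I'll release and retreat.

>>> drive_tool(moves=[[0,1,1,0,0,0,1],[0,1,1,0,0,0,1],[0,1,1,0,0,0,-1],[0,1,1,0,0,0,-1],[0,1,1,0,0,0,-1],[0,1,1,0,0,0,-1],[0,1,-20,0,0,0,-1],[0,1,-60,0,0,0,-1],[0,1,-110,0,0,0,-1],[0,1,-130,0,0,0,-1],[0,1,-130,0,0,0,-1],[0,1,-130,0,0,0,-1]])

```text
t: 9.72
eef_pos: [0.6266, 0.2182, 0.2327]
ee_rot: [-2.356, -0.0, 2.932]
force: [-0.3, -0.1, -0.1]
width: 0.0875
```

Run:
```python
from h import *
s=get_state();print(s["eef_pos"].round(4),s["width"])
for n in("side","top","wrist"):
    f=grab_frame(n); C=cloud(f); save(n+"4",f["img"])
    P=C.reshape(-1,3); ok=(abs(P[:,0]-.58)<.06)&(abs(P[:,1])<.07)&(P[:,2]>.015)&(P[:,2]<.075); Q=P[ok]
    if len(Q)>50:
        t=Q[Q[:,2]>.05]; q=t[:,:2].astype(np.float32)
        print(n,len(Q),"top z",np.percentile(Q[:,2],95),"all",cv2.minAreaRect(Q[:,:2].astype(np.float32)),"topflat",len(t),cv2.minAreaRect(q))
a=cv2.imread("pics/side4.png")[150:290,270:410]; b=cv2.imread("pics/wrist4.png")
cv2.imwrite("pics/c4.png",np.hstack([cv2.resize(a,(360,360)),cv2.resize(b,(440,360))]))
p,Rt=tool([.577,-.018,.031],45,78,back=110); print(p); rel(p,Rt)
```

```text
[0.6266 0.2182 0.2327] 0.08746420552160246
side 885 top z 0.05700001080282766 all ((0.5800281763076782, -0.0009387508034706116), (0.08769119530916214, 0.05645790323615074), 77.94477844238281) topflat 485 ((0.5792271494865417, -0.0008790604770183563), (0.08682315051555634, 0.038588497787714005), 78.38471221923828)
top 809 top z 0.05670615874848847 all ((0.5818303823471069, 7.712468504905701e-05), (0.08395729959011078, 0.056502774357795715), 78.05521392822266) topflat 450 ((0.5813136696815491, 0.00026350468397140503), (0.0836666077375412, 0.03709028288722038), 78.79666900634766)
wrist 7971 top z 0.057192581723320646 all ((0.5812280774116516, -0.00012937933206558228), (0.08617344498634338, 0.05618573725223541), 77.95833587646484) topflat 4600 ((0.5812327265739441, -0.00015517324209213257), (0.08570175617933273, 0.03810249641537666), 78.38947296142578)
[ 0.53740865 -0.20426264  0.22142386]
shift mm [  -0.4 -297.1  313.4] turn deg [-9.002e+01 -1.000e-02 -1.000e-02]
```

View pics/c4.png

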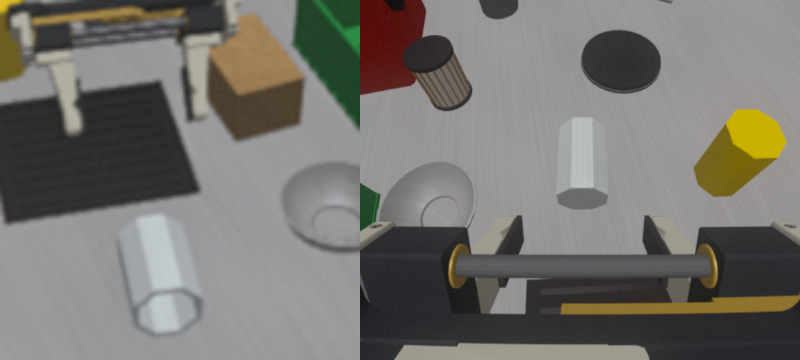

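The bowl lies stably on a flat, centre (0.581, 0.000), axis at 78°, top at z = 0.057, which matches the 56 mm size. The mouth faces right at crop (168,312). I'll swing over it to the other tilt.

>>> drive_tool(moves=[[0,-40,-40,-8,0,0,-1],[0,-80,-60,-16,0,0,-1],[0,-115,-45,-24,0,0,-1],[0,-155,-20,-32,0,0,-1],[0,-195,20,-40,0,0,-1],[0,-230,65,-48,0,0,-1],[0,-260,110,-56,0,0,-1],[0,-280,160,-64,0,0,-1],[0,-292,205,-72,0,0,-1],[0,-297,250,-81,0,0,-1],[0,-297,290,-90,0,0,-1],[0,-297,313,-90,0,0,-1]])

```text
t: 11.38
eef_pos: [0.5362, -0.2061, 0.2189]
ee_rot: [2.354, -0.003, 2.927]
force: [1.3, -0.9, 1.0]
width: 0.0875
```

>>> drive_tool(moves=[[0,0,0,0,0,0,-1],[0,0,0,0,0,0,-1],[0,0,0,0,0,0,-1]])

```text
t: 11.75
eef_pos: [0.5384, -0.2015, 0.2233]
ee_rot: [2.356, 0.003, 2.935]
force: [0.0, -0.6, -0.2]
width: 0.0874
```

Run:
```python
from h import *
s=get_state();print(s["eef_pos"].round(4),s["q"].round(2),s["force"].round(1))
f=grab_frame("wrist"); P=cloud(f).reshape(-1,3); ok=(abs(P[:,0]-.58)<.06)&(abs(P[:,1])<.07)&(P[:,2]>.045)&(P[:,2]<.075); print(cv2.minAreaRect(P[ok][:,:2].astype(np.float32)))
rel(*tool([.5773,-.0176,.031],45,78))
```

```text
[ 0.5384 -0.2015  0.2233] [-0.37  0.49 -0.08 -0.81 -1.28  0.52] [ 0.  -0.6 -0.2]
((0.5808107852935791, -0.0008102469146251678), (0.08629832416772842, 0.04697854071855545), 78.05403900146484)
shift mm [  0.2  -3.  109.6] turn deg [0.01 0.   0.26]
```

>>> drive_tool(moves=[[0,-2,30,0,0,0,-1],[0,-2,60,0,0,0,-1],[0,-2,85,0,0,0,-1],[0,-2,100,0,0,0,-1],[0,-2,108,0,0,0,-1],[0,-2,108,0,0,0,-1],[0,-2,108,0,0,0,1],[0,-2,108,0,0,0,1],[0,-2,108,0,0,0,1],[0,-2,108,0,0,0,1],[0,-2,108,0,0,0,1],[0,-2,108,0,0,0,1]], grip_force=40)

```text
t: 13.3
eef_pos: [0.5535, -0.1297, 0.1444]
ee_rot: [2.355, 0.001, 2.933]
force: [-1.1, -2.1, 3.2]
width: 0.0553
```

Run:
```python
from h import *
s=get_state();M=R.from_euler("xyz",s["ee_rot"]).as_matrix();g=s["eef_pos"]+M[:,2]*tcp_to_grasp
print(g,s["width"],s["force"].round(1)); d=np.array([np.cos(np.radians(78)),np.sin(np.radians(78)),0]); print("grip->centre along axis mm",(np.array([.581,-.0003,.028])-g)@d*1e3)
```

```text
[ 0.57700829 -0.01945606  0.03189278] 0.05534575350157031 [-1.1 -2.1  3.2]
grip->centre along axis mm 19.567380875043202
```

>>> drive_tool(moves=[[0,8,-8,0,0,0,1],[0,25,-25,0,0,0,1],[0,50,-50,0,0,0,1],[0,75,-75,0,0,0,1],[0,92,-92,0,0,0,1],[0,106,-106,0,0,0,1],[0,106,-106,0,0,0,1],[0,106,-106,0,0,0,1],[0,106,-106,0,0,0,1]])

```text
t: 14.42
eef_pos: [0.5529, -0.1296, 0.2927]
ee_rot: [2.355, -0.001, 2.933]
force: [-0.2, 0.4, -4.4]
width: 0.0556
```

Run:
```python
from h import *
s=get_state();print(s["eef_pos"].round(4),s["width"],s["force"].round(1),s["q"].round(2))
rel(*tool([.478,-.178,.150],-45,78))
```

```text
[ 0.5529 -0.1296  0.2927] 0.0555986615596792 [-0.2  0.4 -4.4] [-0.25  0.37 -0.08 -0.83 -1.29  0.35]
shift mm [63.2 13.8 56.5] turn deg [ 9.007e+01 -9.000e-02  4.000e-02]
```

>>> drive_tool(moves=[[3,2,0,6,0,0,1],[9,4,0,14,0,0,1],[16,6,0,22,0,0,1],[24,7,2,31,0,0,1],[31,8,6,40,0,0,1],[38,9,14,49,0,0,1],[44,10,23,58,0,0,1],[50,11,32,67,0,0,1],[56,12,42,75,0,0,1],[60,13,50,82,0,0,1],[62,14,55,87,0,0,1],[63,14,56,90,0,0,1]])

```text
t: 15.92
eef_pos: [0.5018, -0.0678, 0.2634]
ee_rot: [-2.355, -0.001, 2.933]
force: [-0.1, 0.3, -4.5]
width: 0.0554
```

>>> drive_tool(moves=[[0,0,0,0,0,0,1],[0,0,0,0,0,0,1],[0,0,0,0,0,0,1],[0,0,0,0,0,0,1]])

```text
t: 16.42
eef_pos: [0.5019, -0.0683, 0.2647]
ee_rot: [-2.358, 0.002, 2.933]
force: [0.4, -0.2, -3.4]
width: 0.056
```

Run:
```python
from h import *
s=get_state();print(s["eef_pos"].round(4),s["ee_rot"].round(3),s["width"],s["force"].round(1),s["q"].round(2))
rel(*tool([.478,-.178,.0745],-45,78))
f=grab_frame("side"); save("s5",f["img"])
P=cloud(f); hsv=cv2.cvtColor(f["img"],cv2.COLOR_RGB2HSV)
Q=P.reshape(-1,3); ok=(np.hypot(Q[:,0]-.477,Q[:,1]+.182)<.045)&(Q[:,2]>.03)&(Q[:,2]<.2); print(ok.sum(),np.percentile(Q[ok],[0,1,50,99,100],axis=0).round(4))
```

```text
[ 0.5019 -0.0683  0.2647] [-2.358e+00  2.000e-03  2.933e+00] 0.05597771168274656 [ 0.4 -0.2 -3.4] [ 0.41  0.34 -0.78  0.7  -1.1  -1.15]
shift mm [ 0.7 55.  54.7] turn deg [ 0.12  0.08 -0.05]
2310 [[ 0.4324 -0.2143  0.0872]
 [ 0.4349 -0.2121  0.0917]
 [ 0.4761 -0.188   0.1539]
 [ 0.5197 -0.1529  0.1903]
 [ 0.5216 -0.1487  0.1971]]
```

View pics/s5.png

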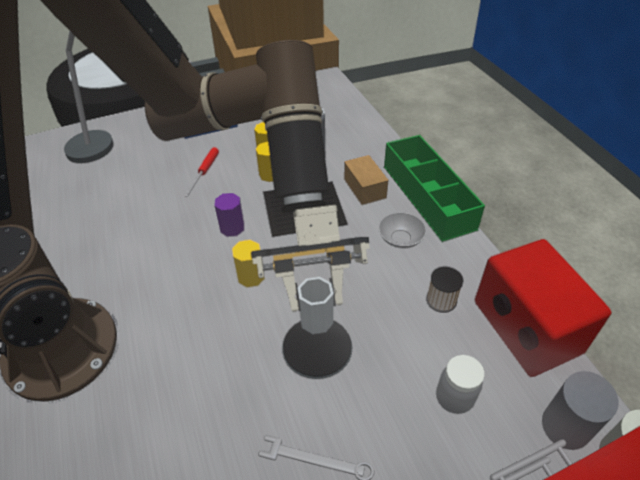

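The bowl hangs mouth-up over the pad (rim at (316,290), pad at (317,347)) and everything around it is clear. I'll lower it slowly.

>>> drive_tool(moves=[[0,12,12,0,0,0,1],[0,26,26,0,0,0,1],[0,38,38,0,0,0,1],[0,46,46,0,0,0,1],[0,50,50,0,0,0,1],[0,52,52,0,0,0,1],[0,53,53,0,0,0,1],[0,53,53,0,0,0,1],[0,53,53,0,0,0,1]])

```text
t: 17.6
eef_pos: [0.5021, -0.068, 0.1898]
ee_rot: [-2.358, 0.002, 2.933]
force: [0.7, 0.0, -3.2]
width: 0.0558
```

>>> drive_tool(moves=[[0,0.5,0.5,0,0,0,1],[0,1,1,0,0,0,1],[0,1.5,1.5,0,0,0,1],[0,1.5,1.5,0,0,0,1],[0,1.5,1.5,0,0,0,1]])

```text
t: 18.23
eef_pos: [0.502, -0.0681, 0.1873]
ee_rot: [-2.357, 0.001, 2.933]
force: [-1.0, -0.1, -3.5]
width: 0.0557
```

Run:
```python
from h import *
s=get_state();M=R.from_euler("xyz",s["ee_rot"]).as_matrix();print(s["eef_pos"]+M[:,2]*tcp_to_grasp,s["force"].round(1),s["moment"].round(2))
```

```text
[ 0.47880866 -0.17817778  0.07455348] [-1.  -0.1 -3.5] [ 3.3  -0.8   0.03]
```

>>> drive_tool(moves=[[0,0.5,0.5,0,0,0,1],[0,1,1,0,0,0,1],[0,1.5,1.5,0,0,0,1],[0,1.5,1.5,0,0,0,1],[0,1.5,1.5,0,0,0,1]])

```text
t: 18.85
eef_pos: [0.502, -0.0681, 0.1852]
ee_rot: [-2.357, 0.001, 2.933]
force: [1.2, -0.3, -3.3]
width: 0.0563
```

>>> drive_tool(moves=[[0,0.5,0.5,0,0,0,1],[0,1,1,0,0,0,1],[0,1,1,0,0,0,1],[0,1,1,0,0,0,1]])

```text
t: 19.35
eef_pos: [0.5021, -0.0681, 0.1847]
ee_rot: [-2.356, 0.002, 2.933]
force: [-2.2, 3.4, 8.6]
width: 0.0555
```

Contact came at the predicted height (grip z≈0.072), with a load of about 12 N. I'll release and retreat.

>>> drive_tool(moves=[[0,0,0,0,0,0,0.2],[0,0,0,0,0,0,-0.2],[0,0,0,0,0,0,-1],[0,0,0,0,0,0,-1],[0,0,0,0,0,0,-1],[0,0,0,0,0,0,-1],[0,0,-15,0,0,0,-1],[0,0,-45,0,0,0,-1],[0,0,-85,0,0,0,-1],[0,0,-120,0,0,0,-1],[0,0,-120,0,0,0,-1],[0,0,-120,0,0,0,-1]])

```text
t: 20.85
eef_pos: [0.519, 0.0146, 0.2683]
ee_rot: [-2.357, 0.0, 2.933]
force: [-0.5, 0.7, 0.4]
width: 0.0873
```

Run:
```python
from h import *
s=get_state();print(s["eef_pos"].round(4),s["width"],s["force"].round(1))
for n in("side","top","wrist"):
    f=grab_frame(n); P=cloud(f).reshape(-1,3); save(n+"6",f["img"])
    Q=P[(np.hypot(P[:,0]-.477,P[:,1]+.182)<.06)&(P[:,2]>.02)&(P[:,2]<.11)]
    if len(Q)>30:
        t=Q[Q[:,2]>.088]; print(n,len(Q),"zmax",np.percentile(Q[:,2],99),"rim",len(t),cv2.minAreaRect(t[:,:2].astype(np.float32)) if len(t)>5 else 0)
        A=np.c_[t[:,:2]-t[:,:2].mean(0),np.ones(len(t))]; print("rim slope rad",np.linalg.lstsq(A,t[:,2],rcond=None)[0][:2])
a=cv2.imread("pics/side6.png"); cv2.imwrite("pics/c6.png",np.hstack([cv2.resize(a[230:430,220:420],(400,400)),cv2.resize(cv2.imread("pics/top6.png"),(400,400))]))
T0=cv2.imread("pics/top0.png").astype(int); T1=cv2.imread("pics/top6.png").astype(int)
for n,u,v in [("spray",165,188),("dish",325,166),("carton",247,166),("jar",490,199),("elem",403,162),("wr",485,312),("drv",160,315)]: print(n,abs(T0-T1)[v-22:v+22,u-22:u+22].mean().round(1))
```

```text
[0.519  0.0146 0.2683] 0.08728257381122097 [-0.5  0.7  0.4]
side 1375 zmax 0.09559820637815068 rim 305 ((0.477217435836792, -0.18251308798789978), (0.05749526619911194, 0.056179843842983246), 79.01029968261719)
rim slope rad [-0.01473084 -0.00679707]
top 393 zmax 0.0951275405965477 rim 145 ((0.47887611389160156, -0.18231052160263062), (0.0563063845038414, 0.055585991591215134), 78.20458221435547)
rim slope rad [-0.00043357  0.01517241]
wrist 6304 zmax 0.09553063081374595 rim 1832 ((0.47814714908599854, -0.18240046501159668), (0.05685443803668022, 0.05671893060207367), 32.6119384765625)
rim slope rad [0.00127892 0.00308905]
spray 16.4
dish 16.2
carton 14.4
jar 16.5
elem 12.4
wr 17.3
drv 29.4
```

View pics/c6.png

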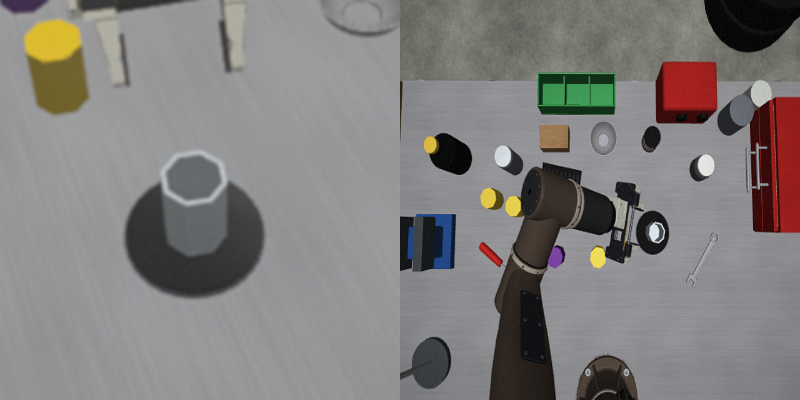

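```bash
python3 -c "
from station import *
print(job_done())"
```

```text
the job is handed in; nothing more can be done
None
```

The filter bowl now stands mouth-up near the centre of the round pad, released, and the job is handed in at about 21 s of the 70 s allowed. I turned it in two 90° steps. I gripped it with the tool tilted 45°, laid it on one flat on the free table, regripped nearer the mouth, turned it again and lowered it slowly onto the pad.

**Last checks:**
- **Position and upright:** all three cameras put the rim centre within about 2 mm of the pad centre, about (0.478, −0.182) against (0.477, −0.182). The rim height is about 95 mm, against an expected 94 mm. The closest view (wrist) gives a rim slope of about 0.003 rad. The two fixed cameras gave up to 0.016 rad, which I put down to their coarser depth readings; the limit is about 0.07 rad.
- **Set-down force:** the wrist reading changed by about 12 N on contact, against the 60 N limit.
- **Clearance:** the gripper was open and backed off 120 mm.
- **Bystanders:** six of the seven look where they were in the last top view. The arm partly hid the screwdriver, but the visible part had not moved. A pixel-difference test I tried was inconclusive, because the difference was at least 12 grey levels around every bystander, so I judged this by eye.

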